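Load a sample cup into the moisture changer and index it to the reader

ROBOT

A 6-joint arm with a two-finger parallel gripper is mounted at the origin on the work surface; the furniture and walls round the work are solid. World frame = base frame: x ahead of the robot, y to its left, z up, the work surface at z = 0. Lengths are in m, angles in rad, forces in N, time in s.
With the tool pointing down it reaches from about 0.25 to 0.775 m from the base axis. Payload 4 kg.
Tool frame: the origin (TCP) lies at the very end of the fingers, on their centre line; the grasp point (between the pads) lies tcp_to_grasp behind it (tcp_to_grasp is the distance from the TCP to the grasp point, in m); z points along the fingers, y is the direction in which the jaws open and shut (so a half turn about z gives the same grasp; the last joint's range is limited). The gripper opens to 94 mm and grips with 3 to 60 N. Pads are 16 mm wide; open, the fingers measure 119 mm over their backs; the gripper's body (75 mm by 177 mm) begins 78 mm behind the grasp point.
Start: joints at [1.138, 0.087, 1.371, -0, 1.684, -0.103], TCP at [0.178, 0.52, 0.168] pointing down, gripper open.
Joint ranges: [-3.1, 3.1], [-0.76, 2.03], [0.27, 2.55], [-1.08, 4.22], [0.17, 2.65], [-2.57, 2.57]. Speed limits (rad/s): [2.79, 2.79, 3.14, 3.14, 3.14, 3.14].

INTERFACE

Orientations are given as [roll, pitch, yaw] about the fixed x, y, z axes, in that order (R = Rz(yaw) Ry(pitch) Rx(roll)).
In Python, from bench import * gives the robot as it stands.
- The arm moves only by the tool play_rows, never from a script. Its argument "rows" is a list of rows, each a list of 3 entries, a list of its own where there are three numbers: the finger opening in cm, from 0 to 9.4, then the shift along the world's x, y, z in cm, then the turn, a rotation vector about the world's x, y, z in rad. A call has 1 to 8 rows; each row is the pose to reach, as a shift and turn from the pose commanded when the call began; what a row does not reach only later rows make up. A row lasts 1/12 s, in which the tool goes at most 41.7 mm and 7.16 degrees, less where a joint would pass 70% of its speed; a pose out of reach is approached as far as the arm can. A call with a gripper value outside its range is refused whole. The fingers move at their own pace and stop on an object; the grip force is fixed at half the most. Time passes only in rows, so rows that repeat a pose let the fingers close. It gives the time, the measured TCP pose, the force and the opening at its end, in the units of the state.
- get_obs(): the state, without advancing time (a new reading comes with each control period).
- snapshot(name): name is "scene" or "top" or "wrist"; returns a dict with "pixels" (400x640x3 uint8, red, green, blue), "fx", "fy", "cx", "cy" (pixels), "rvec" (rotation vector, rad) and "tvec" (3), from world to camera coordinates, as OpenCV has them. Camera axes: x right, y down, z forward; pixel columns grow to the right and rows downward; lengths in m; the calibration is good to about 2 mm. A picture is of the moment at which its call begins. There is no depth.
- close_job(): hands the job in, once; it reports no verdict.
Trained networks look in the newest picture that a camera, given by its name, has taken for a name from the list of things; names that differ only in an ending like _2 or _b are one class to them, and where a whole thing is asked for, a point or a joint stands for the part that bears it (a point fixed in the world has none). Each returns a list of dicts, best first, with "confidence" (0 to 1); they miss things now and then, are a little off and sometimes report something else, mostly with a low value. They report only what shows in the picture. A call takes as long as a camera call. They do not tell look-alikes from the thing itself.
- silhouettes(camera, label): "mask" (400x640 bool, what is visible of it) and "point" ([row, column] in pixels, amid what is visible of it).
The state is a dict: "time": time; "joint_positions": joint angles; "qvel": joint speeds; "joint_torque": joint torques, N m; "tool_pos": TCP position; "ee_rot": TCP orientation; "wrist_force": force on the tool from outside, world axes, zero at the start; "wrist_torque": the same for the moment, N m; "width": finger opening in m.
Only numpy, scipy, OpenCV 4.12 (cv2) and the standard library are available. Lean on these libraries where they do the work, as an engineer would, in place of code of your own. Each camera call takes 0.05 s, during which the arm holds its last target. There are 200 camera calls.

TASK

Load the loose sample cup into the empty pocket at the load pointer of the moisture sample changer: feel for the spindle's drive dog and let the cup drop fully home over it, pressing only lightly (a few newtons, never hard). Then let go of the cup and turn the wheel by its hub knob exactly one click, anticlockwise seen from above, so that the new cup stops at the reader and the wheel rests in its detent. Leave the other things on the bench where they are.

Things in the scene. Friction and masses are not known exactly. Their poses are not given: they have to be found in the camera images.
- cup: White plastic sample cup with a ribbed grey lid, closed, upright on the bench among other things; 80 mm tall, body 46 mm and lid 50 mm in diameter, about 140 g. Origin: centre of the underside, z up. The underside has a cross-shaped slot 8 mm deep, arms 9 mm wide along the cup's x and y, so it fits over the dog in four positions, a quarter turn apart.
- pocket (a point): Floor centre of the empty pocket at the load pointer, 52 mm above the bench; moves with the wheel. On it stands the spindle's dog, a round-topped steel bar 28 x 6 mm, 6.5 mm high, at any angle (not measured), its spindle turns stiffly (0.06 N m). A cup over 6 degrees off the dog stands about 6 mm high on it; one that fits drops to the floor, its origin at this point. No spring below.
- load_station (a point): Point fixed to the changer's base, where the centre of a pocket floor is when it stands at the load station, beside the small upright aluminium pointer on the base's near edge.
- reader_station (a point): Point fixed to the changer's base, where the centre of a pocket floor is when it stands in front of the reader (the white column with a black sensor nose, 126 mm high, beside the wheel): one click, 60 degrees anticlockwise from above, on from the load station.
- knob (a point): Point on the wheel's axis at the top of the hub knob, 141 mm above the bench. The knob is an upright black bar 56 mm long, 14 mm thick, from 111 to 141 mm above the bench, on a disc 54 mm in diameter whose upper face is at 112 mm. The bar runs along this point's own x axis, which turns with the wheel; z up.
- carousel (a joint): Angle of the wheel in rad: 0 at the start, growing anticlockwise from above. Six pockets, a click every 1.047 rad: a sprung roller sits in the scallops of the wheel's rim and pulls the wheel to the nearest click; about 0.3 N m turns it out of one. The pocket at the reader and the next two hold cups already read (fixed, like the loose one); the others are empty.
- dropper: Small brown dropper bottle, 33 mm in diameter, 102 mm tall; a bystander. Origin: centre of its underside.
- dibber: Wooden dibber lying on the bench, 248 mm long, 30 mm thick; a bystander. Origin: under its middle.
- thermometer: Soil probe thermometer lying on the bench, 148 mm long, dial 45 mm in diameter; a bystander. Origin: under its middle.
- hub_knob: The hub knob as a part of the wheel (see point knob). Origin: on the wheel's axis, 102 mm above the bench, at the underside of the knob's disc.
- cup_grip (a point): Middle of the upright grip bar on the cup's lid, 69 mm above the cup's underside. The bar is 44 mm long along this point's x axis (the cup's x), 14 mm thick along y, and stands from the lid's top face (58 mm) to 80 mm above the underside: pinch it across its thickness.
- pocket_mouth (a point): Centre of the mouth of the same pocket, 30 mm above its floor. The pocket is an upright black ring, 50 mm inside and 58 mm outside diameter, 88 mm from the wheel's axis; a cup's lid stays well above it.
There are look-alikes about, which are no part of the job. Leave any yellow look-alike of the cup alone.

How it is judged:
On the way, in this order (a step that is already met when the one before it is completed fails the run):
1. the cup is fully home over the dog in the pocket at the load pointer, the wheel still in its first click (horizontal distance between cup and pocket below 0.004 m and z of cup in the frame of pocket below 0.0025 m and angle between cup's own z axis and vertical below 0.06 rad and horizontal distance between pocket and load_station below 0.006 m), for 0.3 s.
2. the wheel is being turned anticlockwise by its hub knob, the cup let go (horizontal distance between cup and pocket below 0.004 m and z of cup in the frame of pocket below 0.0025 m and angle between cup's own z axis and vertical below 0.06 rad and contact force between the fingers and hub_knob above 1 N and contact force between the fingers and cup below 0.1 N and value of joint carousel between 0.25 and 0.9 rad), for 0.05 s.
At the end, for the whole second after the job is handed in: The cup stands upright on the floor of its pocket (underside within 2.5 mm of the floor, centre within 4 mm of the pocket's), that pocket is at the reader (cup centre within 8 mm of the reader station) and the wheel rests in its next click (1.047 rad, within 0.05 rad), still and released (horizontal distance between cup and pocket below 0.004 m and z of cup in the frame of pocket below 0.0025 m and angle between cup's own z axis and vertical below 0.06 rad and horizontal distance between cup and reader_station below 0.008 m and value of joint carousel between 0.99 and 1.1 rad and velocity of joint carousel between -0.05 and 0.05 rad/s and linear speed of cup below 0.02 m/s); the robot touches nothing.
It fails at once if the cup is pressed on the changer with more than 30 N (contact force between cup and carousel above 30 N).
It fails at once if the wheel is dragged round by the cup (contact force between the fingers and cup above 1 N and (value of joint carousel above 0.3 rad or value of joint carousel below -0.3 rad)).
It fails at once if the wheel is turned the wrong way or past the next click (value of joint carousel below -0.45 rad or value of joint carousel above 1.5 rad).
It fails at once if the dropper bottle, the dibber or the thermometer is moved more than 30 mm (distance of any of dropper, dibber, thermometer from where it was at the start of the episode above 0.03 m).
It also fails if it takes over 64 s, if anything falls off the work surface, if the arm or the gripper's body presses on something with over 40 N, if the wrist force passes 120 N, or if a joint passes its speed limit or range.

## Working session

There is one attempt and no reset: what is moved stays moved. The work goes in short steps, Python scripts to look and compute and a tool call to move; the robot and the scene stay as the last step left them, time stands still between calls to the robot, and variables do not carry over. Pictures are saved under pics/ and viewed, about 8 in all and at most 12, crops included, and the job is handed in when it is done.

Besides the shell and the picture viewer there is one more tool, called after "Request:" as a command line: name --argument value ..., lists and objects as JSON in quotes. play_rows: Moves the arm, as the interface text tells. Its arguments: {"type":"object","properties":{"rows":{"type":"array"}},"required":["rows"]}

```bash
ls; mkdir -p pics
cat > h.py <<'E'
from bench import *
import numpy as np, cv2
def snap(n):
    s=snapshot(n); R=cv2.Rodrigues(np.array(s["rvec"],float))[0]; s["R"]=R; s["K"]=np.array([[s["fx"],0,s["cx"]],[0,s["fy"],s["cy"]],[0,0,1.]]); s["t"]=np.array(s["tvec"],float).ravel(); return s
def ray(s,rc,z):
    "world point at height z seen at pixel [row,col]"
    d=s["R"].T@np.linalg.inv(s["K"])@np.array([rc[1],rc[0],1.]); c=-s["R"].T@s["t"]
    return c+d*(z-c[2])/d[2]
def proj(s,P):
    p=(s["R"]@np.atleast_2d(P).T).T+s["t"]; p=p@s["K"].T; return p[:,:2]/p[:,2:]  # col,row
def save(n,im,k=1): cv2.imwrite("pics/"+n+".png",cv2.resize(im[:,:,::-1],None,fx=k,fy=k,interpolation=cv2.INTER_CUBIC))
E
python3 - <<'E'
from h import *
o=get_obs(); print({k:np.round(v,3) for k,v in o.items()})
try: print(tcp_to_grasp)
except Exception as e: print(e)
for n in ("scene","top"):
    s=snap(n); save(n+"0",s["pixels"],1.25)
    print(n,"cam",np.round(-s["R"].T@s["t"],3),s["fx"])
    for l in ("cup","hub_knob","dropper","dibber","thermometer","cup_grip","knob","pocket"):
        for d in silhouettes(n,l):
            m=d["mask"]; r,c=np.nonzero(m); print(l,round(d["confidence"],2),np.round(d["point"]),m.sum(),(r.min(),r.max(),c.min(),c.max()),np.round(ray(s,d["point"],0.05)[:2],3),s["pixels"][m].mean(0).round())
E
```

```text
pics
{'time': np.float64(0.0), 'joint_positions': array([ 1.138,  0.088,  1.372,  0.   ,  1.684, -0.103]), 'qvel': array([-0.002,  0.001,  0.001, -0.   ,  0.   ,  0.001]), 'joint_torque': array([ 0.0000e+00, -3.4017e+01, -3.0243e+01,  7.2000e-02,  3.3000e-02,
       -0.0000e+00]), 'tool_pos': array([0.178, 0.52 , 0.166]), 'ee_rot': array([-3.139, -0.   ,  2.812]), 'wrist_force': array([ 1.17 ,  0.455, -1.182]), 'wrist_torque': array([ 0.048, -0.005, -0.016]), 'width': np.float64(0.094)}
0.0188
scene cam [ 0.086 -0.777  0.813] 374.9978279245891
cup 0.57 [166. 271.] 235 (np.int64(154), np.int64(173), np.int64(267), np.int64(280)) [0.426 0.285] [133. 129. 120.]
cup 0.54 [196. 245.] 300 (np.int64(182), np.int64(206), np.int64(238), np.int64(253)) [0.291 0.163] [198. 176.  42.]
hub_knob 0.83 [175. 344.] 238 (np.int64(168), np.int64(184), np.int64(337), np.int64(353)) [0.631 0.119] [44. 43. 43.]
hub_knob 0.2 [191. 347.] 2970 (np.int64(165), np.int64(219), np.int64(308), np.int64(382)) [0.592 0.035] [111. 112. 107.]
dropper 0.54 [163. 272.] 232 (np.int64(153), np.int64(172), np.int64(268), 
[... 1684 characters left out ...]
6.] 2848 (np.int64(132), np.int64(194), np.int64(281), np.int64(340)) [0.577 0.051] [117. 119. 118.]
cup_grip 0.67 [194. 238.] 143 (np.int64(191), np.int64(203), np.int64(234), np.int64(247)) [0.458 0.325] [129. 131. 127.]
cup_grip 0.51 [233. 276.] 134 (np.int64(229), np.int64(241), np.int64(267), np.int64(279)) [0.3   0.175] [197. 195.  79.]
knob 0.45 [161. 310.] 152 (np.int64(152), np.int64(166), np.int64(304), np.int64(317)) [0.59  0.035] [64. 64. 65.]
pocket 0.7 [164. 310.] 2775 (np.int64(132), np.int64(193), np.int64(282), np.int64(340)) [0.577 0.039] [116. 119. 117.]
pocket 0.39 [169. 314.] 4922 (np.int64(127), np.int64(203), np.int64(273), np.int64(360)) [0.556 0.02 ] [130. 134. 132.]
```

Run:
```python
import cv2,numpy as np
a=cv2.resize(cv2.imread("pics/scene0.png"),(640,400)); b=cv2.resize(cv2.imread("pics/top0.png"),(640,400))
A=cv2.resize(a[125:225,225:400],None,fx=4,fy=4,interpolation=cv2.INTER_CUBIC)[:300]
A=cv2.resize(a[125:225,220:400],(540,300),interpolation=cv2.INTER_CUBIC)
B=cv2.resize(b[120:245,200:380],(432*1,300),interpolation=cv2.INTER_CUBIC)
A=cv2.resize(A,(800,300) if 0 else (540,300))
C=np.zeros((600,800,3),np.uint8); C[:300,:540]=A; C[300:,:432]=B; C[300:,440:800]=cv2.resize(b,(360,225+75))[:300]
cv2.imwrite("pics/c0.png",C)
```

```text
(no output)
```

View pics/c0.png

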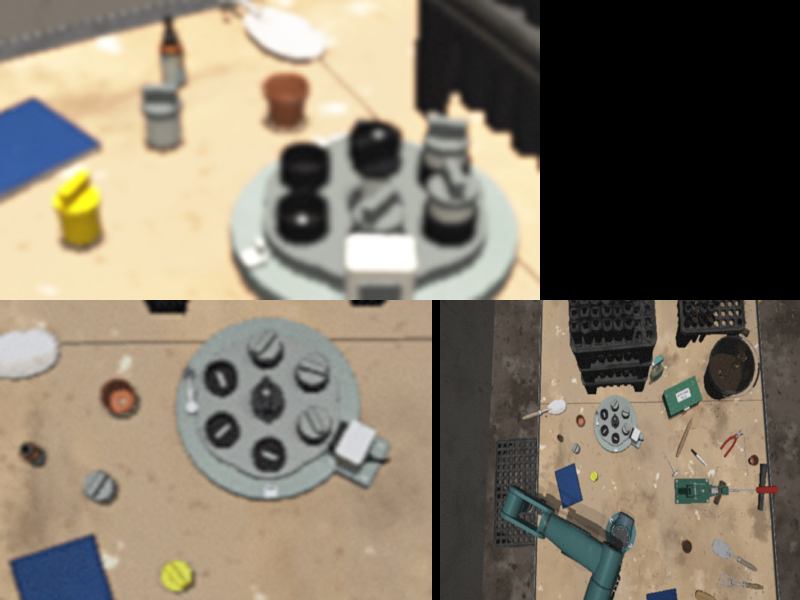

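Run:
```python
from h import *
s=snap("top"); 
for c in ("scene","top"):
    s=snap(c)
    for l,z in (("cup_grip",0.06),("cup",.05),("knob",0.125)):
        for d in silhouettes(c,l): 
            r,q=np.nonzero(d["mask"]); print(c,l,round(d["confidence"],2),np.round(ray(s,[r.mean(),q.mean()],z),3))
w=snap("wrist"); save("w0",w["pixels"]); print("wrist cam",np.round(-w["R"].T@w["t"],3),np.round(w["R"][2],3),np.round(w["R"][0],3),w["fx"],get_obs()["tool_pos"])
```

```text
scene cup_grip 0.64 [0.44  0.282 0.06 ]
scene cup_grip 0.54 [0.293 0.155 0.06 ]
scene cup 0.55 [0.296 0.17  0.05 ]
scene knob 0.6 [0.577 0.021 0.125]
scene knob 0.51 [ 0.44  -0.511  0.125]
top cup_grip 0.65 [0.296 0.186 0.06 ]
top cup_grip 0.59 [0.444 0.309 0.06 ]
top cup 0.41 [0.295 0.187 0.05 ]
top knob 0.44 [0.578 0.034 0.125]
wrist cam [0.107 0.545 0.385] [ 0.243 -0.083 -0.967] [0.325 0.946 0.001] 359.4394922628842 [0.17812755 0.52036951 0.16759686]
```

Request:
play_rows --rows '[[9.4, [2.6, -2.1, 1.5], [0, 0, 0]], [9.4, [8.7, -7.2, 4], [0, 0, 0]], [9.4, [17.4, -14.3, 4], [0, 0, 0]], [9.4, [26, -21.5, 4], [0, 0, 0]], [9.4, [26, -21.5, 4], [0, 0, 0]], [9.4, [26, -21.5, 4], [0, 0, 0]], [9.4, [26, -21.5, 4], [0, 0, 0]], [9.4, [26, -21.5, 4], [0, 0, 0]]]'

```text
time: 2.07
tool_pos: [0.4282, 0.3131, 0.2074]
ee_rot: [3.141, 0.0, 2.812]
wrist_force: [0.1, 0.5, 0.2]
width: 0.094
```

Run:
```python
from h import *
o=get_obs(); print({k:np.round(o[k],3) for k in ("time","tool_pos","ee_rot","joint_positions","wrist_force")})
s=snap("wrist"); save("w1",s["pixels"],1.25)
for l in ("cup_grip","cup"):
    for d in silhouettes("wrist",l):
        m=d["mask"]; r,q=np.nonzero(m); print(l,round(d["confidence"],2),m.sum(),(r.min(),r.max(),q.min(),q.max()),np.round(ray(s,[r.mean(),q.mean()],.06),4),s["pixels"][m].mean(0).round())
```

```text
{'time': np.float64(2.067), 'tool_pos': array([0.428, 0.313, 0.207]), 'ee_rot': array([3.141, 0.   , 2.812]), 'joint_positions': array([ 0.524,  0.039,  1.344,  0.   ,  1.758, -0.717]), 'wrist_force': array([0.115, 0.525, 0.225])}
cup_grip 0.69 1899 (np.int64(168), np.int64(220), np.int64(302), np.int64(350)) [0.4433 0.3144 0.06  ] [76. 79. 75.]
cup_grip 0.68 2798 (np.int64(70), np.int64(123), np.int64(120), np.int64(193)) [0.2978 0.1903 0.06  ] [129. 109.  18.]
cup 0.67 1980 (np.int64(167), np.int64(221), np.int64(302), np.int64(350)) [0.4434 0.3143 0.06  ] [77. 79. 75.]
cup 0.58 2863 (np.int64(69), np.int64(124), np.int64(121), np.int64(193)) [0.2976 0.19   0.06  ] [130. 110.  19.]
cup 0.5 12705 (np.int64(234), np.int64(399), np.int64(44), np.int64(274)) [0.5149 0.1083 0.06  ] [93. 99. 95.]
```

View pics/w1.png

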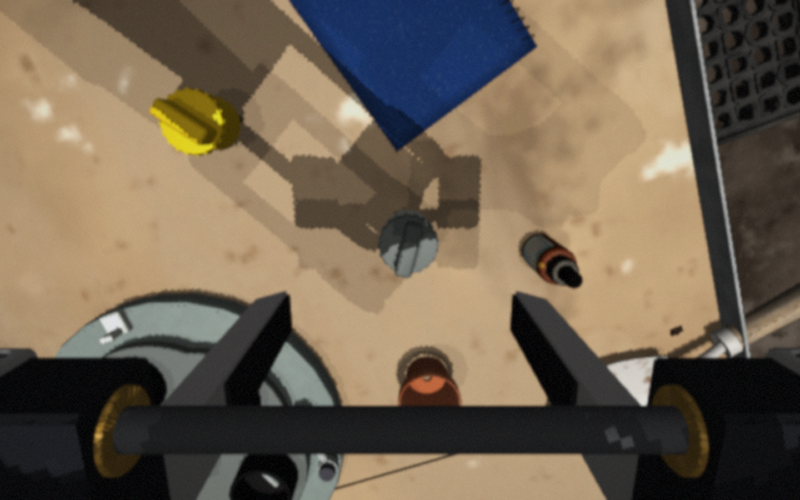

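Run:
```python
from h import *
s=snap("wrist"); im=s["pixels"]; r0,c0=155,290
c=im[r0:r0+75,c0:c0+80].astype(float); c=np.clip(c*1.8,0,255).astype(np.uint8)
save("w1c",c,8)
d=[d for d in silhouettes("wrist","cup_grip") if 0]
np.save("s1.npy",s,allow_pickle=True)
for P in ([.4434,.3143,.06],):
    print(proj(s,P))
```

```text
[[326.39681592 193.11743003]]
```

View pics/w1c.png

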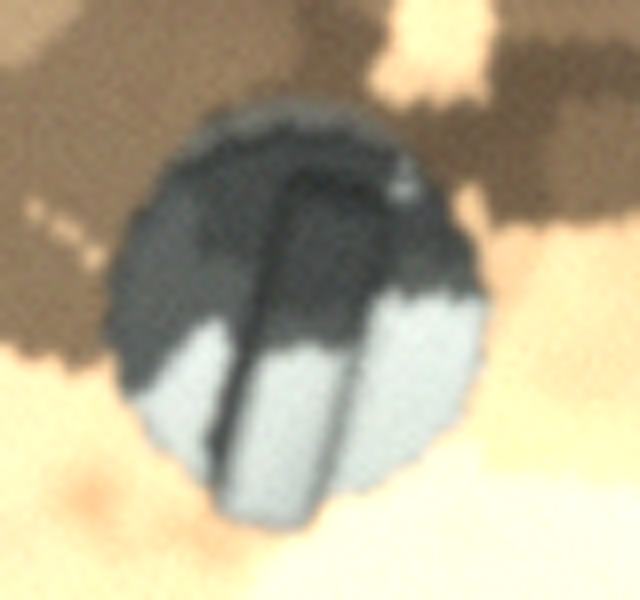

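Run:
```python
from h import *
s=np.load("s1.npy",allow_pickle=True).item()
f=lambda x,y,z: ray(s,[y/8-.44+155,x/8-.44+290],z)
a,b=f(338,185,.08),f(267,520,.08); print(a,b,(a+b)/2,np.linalg.norm(a-b),"yaw",np.arctan2(*(a-b)[1::-1]))
# lid circle: extremes left(107,300) right(488,310)
l,r=f(107,310,.058),f(488,300,.058); print((l+r)/2,np.linalg.norm(l-r))
print(get_obs()["tool_pos"],get_obs()["time"])
```

```text
[0.42584295 0.32557948 0.08      ] [0.46338643 0.30339633 0.08      ] [0.44461469 0.3144879  0.08      ] 0.0436073959839563 yaw 2.607916714521387
[0.44354577 0.31466053 0.058     ] 0.049878678065890275
[0.42670299 0.31478144 0.20691337] 2.3167
```

Request:
play_rows --rows '[[9.4, [0.6, -4, 0], [0, 0, 0]], [9.4, [1.2, -8, 0], [0, 0, 0]], [9.4, [1.8, -12, 0], [0, 0, 0]], [9.4, [2.4, -16, 0], [0, 0, 0]], [9.4, [3.0, -20, 0], [0, 0, 0]], [9.4, [3.6, -24, 0], [0, 0, 0]], [9.4, [4, -27, 0], [0, 0, 0]], [9.4, [4, -27, 0], [0, 0, 0]]]'

```text
time: 2.98
tool_pos: [0.4669, 0.0416, 0.207]
ee_rot: [-3.14, 0.001, 2.808]
wrist_force: [0.2, 0.7, -1.0]
width: 0.094
```

Run:
```python
from h import *
o=get_obs(); print({k:np.round(o[k],3) for k in ("time","tool_pos","ee_rot","joint_positions","qvel")})
s=snap("wrist"); save("w2",s["pixels"],1.25); np.save("s2.npy",s,allow_pickle=True)
for l in ("knob",):
    for d in silhouettes("wrist",l):
        m=d["mask"]; r,q=np.nonzero(m); print(l,round(d["confidence"],2),m.sum(),(r.min(),r.max(),q.min(),q.max()),np.round(ray(s,[r.mean(),q.mean()],.125),4))
print(np.round(get_obs()["tool_pos"],4),proj(s,[.49,.035,.052]))
```

```text
{'time': np.float64(2.983), 'tool_pos': array([0.467, 0.042, 0.207]), 'ee_rot': array([-3.140e+00,  1.000e-03,  2.808e+00]), 'joint_positions': array([-0.03 , -0.099,  1.479, -0.002,  1.762, -1.268]), 'qvel': array([ 0.079, -0.001,  0.   ,  0.073,  0.012,  0.076])}
knob 0.91 2185 (np.int64(275), np.int64(323), np.int64(323), np.int64(376)) [0.5699 0.0345 0.125 ]
[0.4666 0.0456 0.2071] [[321.7055631  200.92971719]]
```

View pics/w2.png

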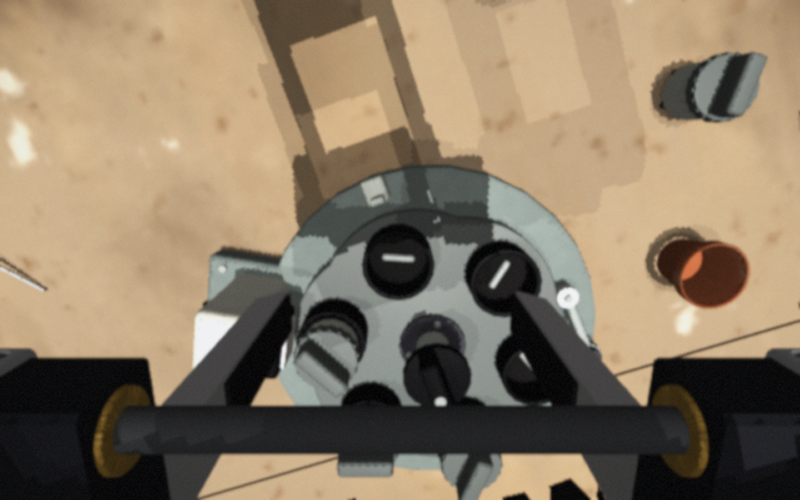

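Run:
```python
from h import *
s=np.load("s2.npy",allow_pickle=True).item(); im=np.clip(s["pixels"].astype(float)*1.8,0,255).astype(np.uint8)
a=im[175:242,285:351]; b=im[255:322,318:384]
save("w2c",np.hstack([a,b]),6)
```

```text
(no output)
```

View pics/w2c.png

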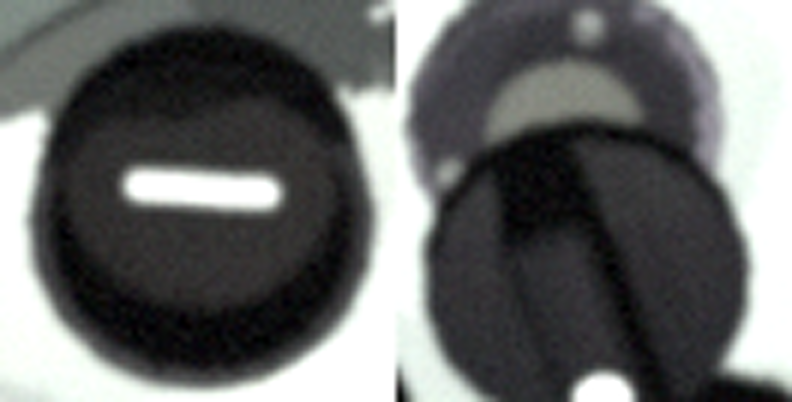

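Run:
```python
from h import *
s=np.load("s2.npy",allow_pickle=True).item()
f=lambda x,y,z,r0=175,c0=285: ray(s,[y/6-.42+r0,x/6-.42+c0],z)
a,b=f(122,185,.0585),f(284,193,.0585); print("dog",(a+b)/2,np.linalg.norm(a-b),"yaw",np.arctan2(*(a-b)[1::-1]))
# ring rim at z=.082
pts=[f(x,y,.082) for x,y in ((31,215),(374,215))]; print("rim",np.mean(pts,0),np.linalg.norm(pts[0]-pts[1]))
g=lambda x,y,z:f(x-396,y,z,255,318)
p=[g(427,275,.112),g(748,265,.112)]; print("disc",np.mean(p,0),np.linalg.norm(p[0]-p[1]))
l=[g(510,250,.141),g(555,370,.141)]; r=[g(595,240,.141),g(655,390,.141)]
for q in (l,r): print(q, np.arctan2(*(q[1]-q[0])[1::-1]))
# reader cup & dog radius
```

```text
dog [0.49254394 0.03042971 0.0585    ] 0.02857160755491625 yaw -1.955893082668552
rim [0.49052692 0.03120568 0.082     ] 0.056720310801173394
disc [0.57720928 0.03316946 0.112     ] 0.0518600862970016
[array([0.55356773, 0.02660809, 0.141     ]), array([0.57458376, 0.0266294 , 0.141     ])] 0.001014200219629683
[array([0.55608694, 0.03884917, 0.141     ]), array([0.58265993, 0.03965158, 0.141     ])] 0.03018748580347896
```

Request:
play_rows --rows '[[7, [-0.3, 4, 0], [0, 0, -0.03]], [7, [-0.7, 8, 0], [0, 0, -0.06]], [7, [-1.0, 12, 0], [0, 0, -0.1]], [7, [-1.4, 16, 0], [0, 0, -0.14]], [7, [-1.7, 20, -0.5], [0, 0, -0.18]], [7, [-2.0, 24, -2], [0, 0, -0.204]], [7, [-2.3, 26.9, -4.5], [0, 0, -0.204]], [7, [-2.3, 26.9, -7], [0, 0, -0.204]]]'

```text
time: 3.75
tool_pos: [0.4411, 0.3219, 0.1369]
ee_rot: [3.137, -0.002, 2.618]
wrist_force: [0.6, -0.7, -0.2]
width: 0.0701
```

Request:
play_rows --rows '[[7, [0, 0, 0], [0, 0, 0]], [7, [0, 0, 0], [0, 0, 0]]]'

```text
time: 3.92
tool_pos: [0.4413, 0.3151, 0.1355]
ee_rot: [-3.138, -0.002, 2.612]
wrist_force: [-0.7, 0.4, 0.7]
width: 0.0703
```

Run:
```python
from h import *
o=get_obs(); print({k:np.round(o[k],4) for k in ("time","tool_pos","ee_rot","qvel")})
s=snap("wrist"); im=np.clip(s["pixels"].astype(float)*1.5,0,255).astype(np.uint8)
print(proj(s,[[.444,.3145,.08]]))
np.save("s3.npy",s,allow_pickle=True); save("w3",im,1.25)
```

```text
{'time': np.float64(3.9167), 'tool_pos': array([0.4413, 0.3151, 0.1355]), 'ee_rot': array([-3.1381e+00, -2.3000e-03,  2.6120e+00]), 'qvel': array([-0.0417, -0.0359, -0.06  , -0.0023,  0.0026, -0.0008])}
[[321.72655091 207.56107363]]
```

View pics/w3.png

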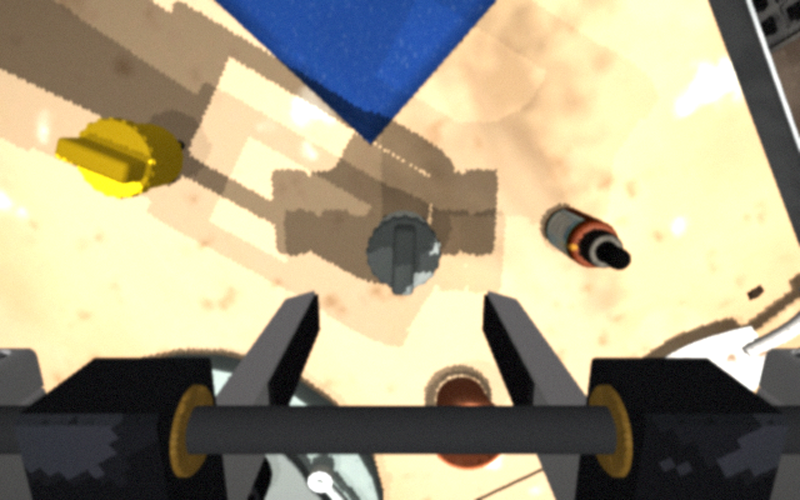

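Request:
play_rows --rows '[[7, [0.2, 0, -3], [0, 0, 0]], [7, [0.2, 0, -6], [0, 0, 0]], [7, [0.2, 0, -7.2], [0, 0, 0]], [7, [0.2, 0, -7.4], [0, 0, 0]], [7, [0.2, 0, -7.4], [0, 0, 0]], [7, [0.2, 0, -7.4], [0, 0, 0]]]'

```text
time: 4.47
tool_pos: [0.4474, 0.3142, 0.0656]
ee_rot: [3.138, 0.002, 2.607]
wrist_force: [0.6, 0.8, 0.2]
width: 0.0702
```

Request:
play_rows --rows '[[7, [-0.2, 0, -0.3], [0, 0, 0]], [7, [-0.2, 0, -0.3], [0, 0, 0]], [1, [-0.2, 0, -0.3], [0, 0, 0]], [1, [-0.2, 0, -0.3], [0, 0, 0]], [1, [-0.2, 0, -0.3], [0, 0, 0]], [1, [-0.2, 0, -0.3], [0, 0, 0]], [1, [-0.2, 0, -0.3], [0, 0, 0]], [1, [-0.2, 0, -0.3], [0, 0, 0]]]'

```text
time: 5.13
tool_pos: [0.4439, 0.3137, 0.06]
ee_rot: [3.142, -0.0, 2.608]
wrist_force: [0.3, 0.2, -0.4]
width: 0.0331
```

Request:
play_rows --rows '[[1, [0, 0, 0], [0, 0, 0]], [1, [0, 0, 0], [0, 0, 0]], [1, [0, 0, 0], [0, 0, 0]], [1, [0, 0, 0], [0, 0, 0]], [1, [0, 0, 0], [0, 0, 0]], [1, [0, 0, 0], [0, 0, 0]]]'

```text
time: 5.63
tool_pos: [0.444, 0.3136, 0.06]
ee_rot: [3.141, 0.0, 2.608]
wrist_force: [0.1, 0.1, 0.6]
width: 0.0098
```

Request:
play_rows --rows '[[1, [0, 0, 0], [0, 0, 0]], [1, [0, 0, 3], [0, 0, 0]], [1, [0, 0, 7], [0, 0, 0]], [1, [0, 0, 10], [0, 0, 0]], [1, [0, 0, 10], [0, 0, 0]], [1, [0, 0, 10], [0, 0, 0]]]'

```text
time: 6.13
tool_pos: [0.4454, 0.3145, 0.1629]
ee_rot: [3.136, 0.003, 2.608]
wrist_force: [0.4, 0.3, -0.2]
width: 0.0097
```

Run:
```python
from h import *
o=get_obs(); print({k:np.round(o[k],4) for k in ("time","tool_pos","ee_rot","qvel","wrist_force","width")})
```

```text
{'time': np.float64(6.1333), 'tool_pos': array([0.4454, 0.3145, 0.1629]), 'ee_rot': array([3.1364e+00, 3.0000e-03, 2.6078e+00]), 'qvel': array([-0.0014,  0.0322,  0.078 ,  0.0005, -0.0065, -0.0004]), 'wrist_force': array([ 0.4091,  0.2638, -0.1631]), 'width': np.float64(0.0097)}
```

Run:
```python
from h import *
s=snap("wrist"); im=np.clip(s["pixels"].astype(float)*1.5,0,255).astype(np.uint8)
np.save("s4.npy",s,allow_pickle=True); save("w4",im,1.25)
for d in silhouettes("wrist","cup_grip"):
    m=d["mask"]; r,q=np.nonzero(m); print(round(d["confidence"],2),m.sum(),(r.min(),r.max(),q.min(),q.max()),np.round(ray(s,[r.mean(),q.mean()],.06),4))
```

```text
0.75 3856 (np.int64(91), np.int64(149), np.int64(64), np.int64(154)) [0.2991 0.1919 0.06  ]
0.64 2470 (np.int64(159), np.int64(220), np.int64(292), np.int64(347)) [0.4444 0.3151 0.06  ]
```

View pics/w4.png

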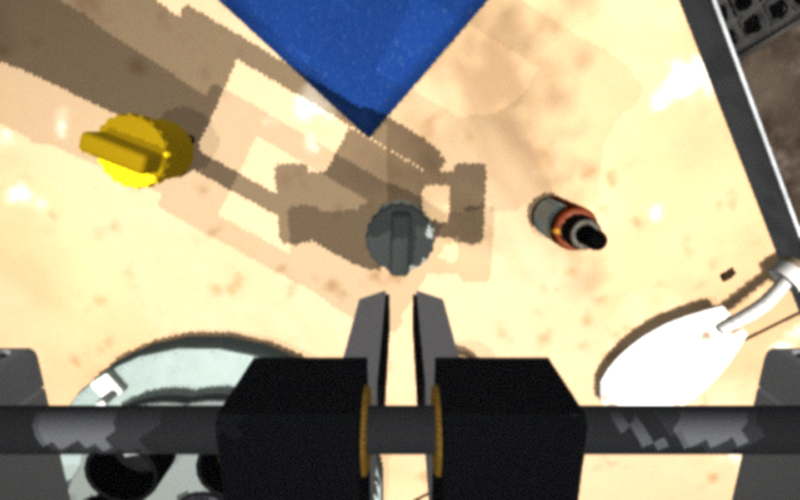

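Run:
```python
from h import *
from scipy.spatial.transform import Rotation as Ro
print({k:v for k,v in globals().items() if k=="tcp_to_grasp"})
s=np.load("s4.npy",allow_pickle=True).item(); o=get_obs()
R=Ro.from_euler("xyz",o["ee_rot"]).as_matrix(); T=np.array(o["tool_pos"])
for w in (.005,):
  for dy in (-w,0,w):
    for dx in (-.008,.008): print(dy,dx,proj(s,T+R@[dx,dy,0])*1.25)
print(proj(s,[[.4444,.3145,.08]])*1.25, np.round(-s["R"].T@s["t"]-T,4), o["joint_positions"])
t=snap("top")
for d in silhouettes("top","cup_grip"):
    r,q=np.nonzero(d["mask"]); print(np.round(ray(t,[r.mean(),q.mean()],.06),4),d["confidence"])
print(proj(t,T))
save("t4",np.clip(t["pixels"][170:270,200:300].astype(float)*1.3,0,255).astype(np.uint8),6)
```

```text
{'tcp_to_grasp': 0.0188}
-0.005 -0.008 [[387.13134482 294.19482881]]
-0.005 0.008 [[386.87008964 264.87068422]]
0 -0.008 [[396.7006035  294.16625779]]
0 0.008 [[396.61183348 264.84565286]]
0.005 -0.008 [[406.26726316 294.13769454]]
0.005 0.008 [[406.35088378 264.82062841]]
[[399.13585449 243.12234598]] [-0.0638  0.0387  0.2209] [ 5.10674972e-01  7.47478133e-02  1.40108942e+00  7.31938577e-06
  1.66727749e+00 -5.26280625e-01]
[0.2964 0.1853 0.06  ] 0.41
[[235.43871079 194.1898441 ]]
```

Run:
```python
from h import *
out=[]
for n,(a,b) in {"s2":(215,425),"s3":(240,405),"s4":(285,360)}.items():
    im=np.load(n+".npy",allow_pickle=True).item()["pixels"]
    out.append(cv2.resize(im[222:262,a:b],(790,190),interpolation=cv2.INTER_CUBIC))
I=np.clip(np.vstack(out).astype(float)*1.5,0,255).astype(np.uint8); print(I.shape); save("tips",I)
```

```text
(570, 790, 3)
```

View pics/tips.png

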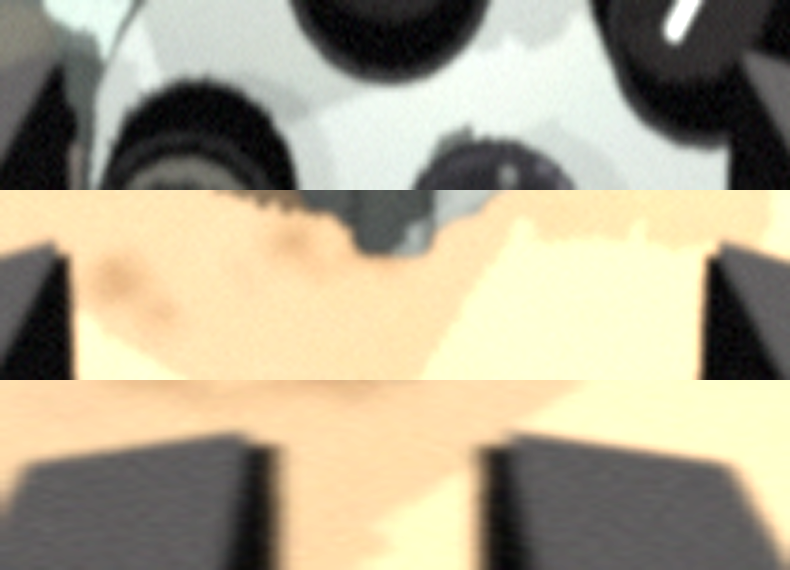

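Request:
play_rows --rows '[[4, [0, 0.1, 0], [0, 0, 0]], [4, [0, 0.1, -3], [0, 0, 0]], [4, [0, 0.1, -6], [0, 0, 0]], [4, [0, 0.1, -7], [0, 0, 0]], [4, [0, 0.1, -8], [0, 0, 0]], [4, [0, 0.1, -9], [0, 0, 0]], [4, [0, 0.1, -10], [0, 0, 0]], [4, [0, 0.1, -10], [0, 0, 0]]]'

```text
time: 7.0
tool_pos: [0.4432, 0.3142, 0.0583]
ee_rot: [-3.139, -0.001, 2.608]
wrist_force: [0.4, -0.2, -0.1]
width: 0.0401
```

Request:
play_rows --rows '[[4, [0, 0, -0.6], [0, 0, 0]], [4, [0, 0, -1.2], [0, 0, 0]], [4, [0, 0, -1.8], [0, 0, 0]], [4, [0, 0, -2.4], [0, 0, 0]], [4, [0, 0, -2.4], [0, 0, 0]], [4, [0, 0, -2.4], [0, 0, 0]]]'

```text
time: 7.5
tool_pos: [0.4436, 0.3145, 0.0355]
ee_rot: [-3.141, -0.0, 2.608]
wrist_force: [0.8, 0.5, -0.3]
width: 0.04
```

Request:
play_rows --rows '[[4, [0, 0, -0.5], [0, 0, 0]], [4, [0, 0, -1], [0, 0, 0]], [4, [0, 0, -1], [0, 0, 0]], [4, [0, 0, -1], [0, 0, 0]]]'

```text
time: 7.83
tool_pos: [0.4436, 0.3144, 0.0255]
ee_rot: [-3.141, -0.0, 2.608]
wrist_force: [0.0, -0.4, -0.6]
width: 0.0396
```

Request:
play_rows --rows '[[0.5, [0, 0, 0], [0, 0, 0]], [0.5, [0, 0, 0], [0, 0, 0]], [0.5, [0, 0, 0], [0, 0, 0]], [0.5, [0, 0, 0], [0, 0, 0]], [0.5, [0, 0, 0], [0, 0, 0]], [0.5, [0, 0, 0], [0, 0, 0]], [0.5, [0, 0, 0], [0, 0, 0]]]'

```text
time: 8.42
tool_pos: [0.4441, 0.3147, 0.0262]
ee_rot: [3.141, 0.0, 2.608]
wrist_force: [0.3, -0.2, 0.1]
width: 0.014
```

Request:
play_rows --rows '[[0.5, [0, 0, 1], [0, 0, 0]], [0.5, [0, 0, 4], [0, 0, 0]], [0.5, [0, 0, 8], [0, 0, 0]], [0.5, [0, 0, 12], [0, 0, 0]], [0.5, [0, 0, 13], [0, 0, 0]], [0.5, [0, 0, 13], [0, 0, 0]]]'

```text
time: 8.92
tool_pos: [0.4463, 0.316, 0.1613]
ee_rot: [3.133, 0.005, 2.608]
wrist_force: [1.1, 0.8, -1.9]
width: 0.0141
```

Request:
play_rows --rows '[[0.5, [0.5, -3, 0], [0, 0, 0.02]], [0.5, [1.1, -6.5, 0], [0, 0, 0.04]], [0.5, [1.8, -10.5, 0], [0, 0, 0.06]], [0.5, [2.4, -14.5, 0], [0, 0, 0.08]], [0.5, [3.1, -18.5, 0], [0, 0, 0.1]], [0.5, [3.8, -22.5, 0], [0, 0, 0.12]], [0.5, [4.4, -26, 0], [0, 0, 0.14]], [0.5, [4.8, -28.4, 0], [0, 0, 0.148]]]'

```text
time: 9.58
tool_pos: [0.4904, 0.0275, 0.1529]
ee_rot: [-3.139, -0.004, 2.754]
wrist_force: [0.5, 0.8, -2.0]
width: 0.014
```

Request:
play_rows --rows '[[0.5, [0, 0, 0], [0, 0, 0]], [0.5, [0, 0, 0], [0, 0, 0]], [0.5, [0, 0, 0], [0, 0, 0]]]'

```text
time: 9.83
tool_pos: [0.4907, 0.0312, 0.154]
ee_rot: [-3.141, -0.004, 2.756]
wrist_force: [0.3, -0.3, -2.0]
width: 0.0134
```

Run:
```python
from h import *
s=snap("wrist"); o=get_obs(); print({k:np.round(o[k],4) for k in ("time","tool_pos","ee_rot","wrist_force","width")})
im=np.clip(s["pixels"].astype(float)*1.6,0,255).astype(np.uint8)
np.save("s5.npy",s,allow_pickle=True); save("w5",im,1.25)
c=np.array([.492,.0305])
th=np.linspace(0,2*np.pi,5)[:4]
print("rim pred",(proj(s,[[c[0]+.029*np.cos(t),c[1]+.029*np.sin(t),.082] for t in th])*1.25).round(),"knob",proj(s,[[.5785,.033,.141]])*1.25)
```

```text
{'time': np.float64(9.8833), 'tool_pos': array([0.491 , 0.0316, 0.1545]), 'ee_rot': array([-3.1413e+00, -2.9000e-03,  2.7568e+00]), 'wrist_force': array([-0.0485, -0.2062, -0.4659]), 'width': np.float64(0.0136)}
rim pred [[416. 289.]
 [441. 235.]
 [383. 211.]
 [360. 267.]] knob [[459.87294249 407.88197933]]
```

View pics/w5.png

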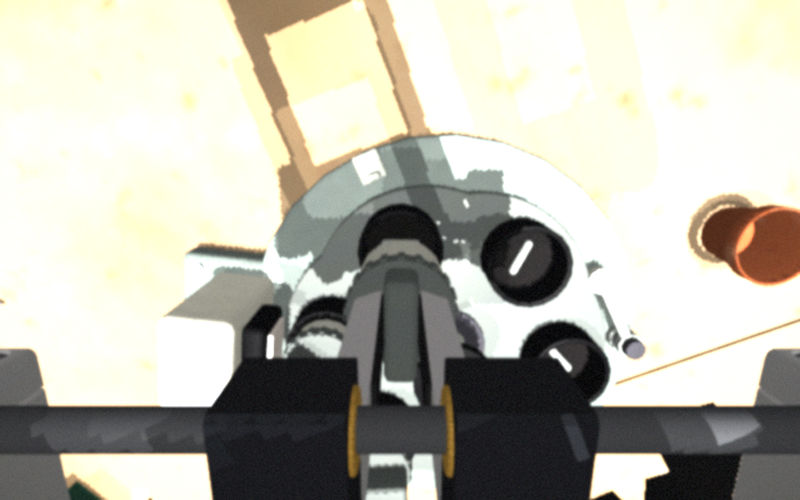

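Run:
```python
from h import *
from scipy.optimize import least_squares
s=np.load("s2.npy",allow_pickle=True).item()
t=np.linspace(0,2*np.pi,181)
def ext(c):
    p=proj(s,np.c_[c[0]+.029*np.cos(t),c[1]+.029*np.sin(t),0*t+.082])
    x=(p[:,0]-285+.42)*6; y=(p[:,1]-175+.42)*6
    return np.array([x.min(),x.max(),y.max()]),y.min()
r=least_squares(lambda c:ext(c)[0]-[31,374,388],[.491,.031],diff_step=1e-3); print(r.x,ext(r.x))
def disc(c):
    p=proj(s,np.c_[c[0]+.027*np.cos(t),c[1]+.027*np.sin(t),0*t+.112])
    x=(p[:,0]-318+.42)*6+396; y=(p[:,1]-255+.42)*6
    return np.array([x.min(),x.max(),y.min()])
r=least_squares(lambda c:disc(c)-[427,748,128],[.578,.033],diff_step=1e-3); print(r.x,disc(r.x))
```

```text
[0.49194854 0.03071006] (array([ 27.28383937, 377.71399856, 388.16893695]), np.float64(52.263786969997184))
[0.57901867 0.03258862] [420.57470478 754.41723283 128.27479882]
```

Request:
play_rows --rows '[[0.5, [0, 0, -1.5], [0, 0, 0]], [0.5, [0, 0, -3], [0, 0, 0]], [0.5, [0, 0, -4], [0, 0, 0]], [0.5, [0, 0, -4], [0, 0, 0]], [0.5, [0, 0, -4], [0, 0, 0]], [0.5, [0, 0, -4], [0, 0, 0]]]'

```text
time: 10.38
tool_pos: [0.4923, 0.0312, 0.1166]
ee_rot: [3.141, 0.001, 2.757]
wrist_force: [0.7, 1.2, -0.4]
width: 0.0139
```

Request:
play_rows --rows '[[0.5, [0, 0, -0.5], [0, 0, 0]], [0.5, [0, 0, -0.8], [0, 0, 0]], [0.5, [0, 0, -1.1], [0, 0, 0]], [0.5, [0, 0, -1.4], [0, 0, 0]], [0.5, [0, 0, -1.4], [0, 0, 0]]]'

```text
time: 10.8
tool_pos: [0.4914, 0.0306, 0.1012]
ee_rot: [-3.141, -0.001, 2.756]
wrist_force: [0.0, -1.1, -2.5]
width: 0.0136
```

Request:
play_rows --rows '[[0.5, [0, 0, -0.3], [0, 0, 0]], [0.5, [0, 0, -0.6], [0, 0, 0]], [0.5, [0, 0, -0.9], [0, 0, 0]], [0.5, [0, 0, -1.2], [0, 0, 0]], [0.5, [0, 0, -1.2], [0, 0, 0]]]'

```text
time: 11.22
tool_pos: [0.4913, 0.0307, 0.089]
ee_rot: [-3.141, -0.002, 2.756]
wrist_force: [1.1, -0.2, -1.8]
width: 0.0138
```

Request:
play_rows --rows '[[0.5, [0, 0, -0.15], [0, 0, 0]], [0.5, [0, 0, -0.3], [0, 0, 0]], [0.5, [0, 0, -0.4], [0, 0, 0]], [0.5, [0, 0, -0.5], [0, 0, 0]], [0.5, [0, 0, -0.5], [0, 0, 0]]]'

```text
time: 11.63
tool_pos: [0.4918, 0.0307, 0.0848]
ee_rot: [-3.142, -0.0, 2.756]
wrist_force: [0.1, 0.2, -1.8]
width: 0.0135
```

Request:
play_rows --rows '[[0.5, [0, 0, -0.1], [0, 0, 0]], [0.5, [0, 0, -0.2], [0, 0, 0]], [0.5, [0, 0, -0.2], [0, 0, 0]], [0.5, [0, 0, -0.2], [0, 0, 0]]]'

```text
time: 11.97
tool_pos: [0.4919, 0.0307, 0.083]
ee_rot: [3.142, -0.0, 2.756]
wrist_force: [0.6, -0.1, -0.7]
width: 0.0136
```

Request:
play_rows --rows '[[0.5, [0, 0, -0.1], [0, 0, 0]], [0.5, [0, 0, -0.1], [0, 0, 0]], [0.5, [0, 0, -0.1], [0, 0, 0]]]'

```text
time: 12.22
tool_pos: [0.4919, 0.0306, 0.0819]
ee_rot: [3.142, -0.0, 2.756]
wrist_force: [0.3, -0.3, -2.1]
width: 0.0138
```

Below the dog's top by about 2 mm with no resistance; so it's either in the slot or the offset differs. Continue gently.

Request:
play_rows --rows '[[0.5, [0, 0, -0.1], [0, 0, 0]], [0.5, [0, 0, -0.15], [0, 0, 0]], [0.5, [0, 0, -0.15], [0, 0, 0]], [0.5, [0, 0, -0.15], [0, 0, 0]]]'

```text
time: 12.55
tool_pos: [0.4919, 0.0306, 0.0804]
ee_rot: [3.142, -0.0, 2.756]
wrist_force: [0.0, -0.3, -2.1]
width: 0.0137
```

Request:
play_rows --rows '[[0.5, [0, 0, -0.1], [0, 0, 0]], [0.5, [0, 0, -0.15], [0, 0, 0]], [0.5, [0, 0, -0.15], [0, 0, 0]], [0.5, [0, 0, -0.15], [0, 0, 0]]]'

```text
time: 12.88
tool_pos: [0.4919, 0.0306, 0.0789]
ee_rot: [3.142, -0.0, 2.756]
wrist_force: [0.0, -0.6, -2.0]
width: 0.0139
```

Request:
play_rows --rows '[[0.5, [0, 0, -0.1], [0, 0, 0]], [0.5, [0, 0, -0.1], [0, 0, 0]], [0.5, [0, 0, -0.1], [0, 0, 0]]]'

```text
time: 13.13
tool_pos: [0.492, 0.0307, 0.0782]
ee_rot: [3.141, 0.0, 2.756]
wrist_force: [-0.4, 0.0, -0.2]
width: 0.0135
```

Request:
play_rows --rows '[[0.5, [0, 0, -0.1], [0, 0, 0]], [0.5, [0, 0, -0.1], [0, 0, 0]], [0.5, [0, 0, -0.1], [0, 0, 0]]]'

```text
time: 13.38
tool_pos: [0.4922, 0.0307, 0.078]
ee_rot: [3.141, 0.001, 2.756]
wrist_force: [-2.0, 0.0, 4.9]
width: 0.0139
```

Request:
play_rows --rows '[[0.5, [0, 0, 0.1], [0, 0, 0]], [3.5, [0, 0, 0.1], [0, 0, 0]], [3.5, [0, 0, 0.1], [0, 0, 0]], [3.5, [0, 0, 0.1], [0, 0, 0]], [3.5, [0, 0, 0.1], [0, 0, 0]], [3.5, [0, 0, 0.1], [0, 0, 0]]]'

```text
time: 13.88
tool_pos: [0.492, 0.0306, 0.0778]
ee_rot: [3.142, -0.0, 2.756]
wrist_force: [0.5, -0.5, 0.0]
width: 0.0349
```

Request:
play_rows --rows '[[3.5, [0, 0, 0.5], [0, 0, 0]], [3.5, [0, 0, 2], [0, 0, 0]], [3.5, [0, 0, 4], [0, 0, 0]], [3.5, [0, 0, 7], [0, 0, 0]], [3.5, [-1, 0, 10], [0, 0, 0]], [3.5, [-2, 0, 11], [0, 0, 0]], [3.5, [-2, 0, 11], [0, 0, 0]], [3.5, [-2, 0, 11], [0, 0, 0]]]'

```text
time: 14.55
tool_pos: [0.4718, 0.0307, 0.188]
ee_rot: [3.141, 0.001, 2.756]
wrist_force: [0.8, -0.3, -0.3]
width: 0.0348
```

Run:
```python
from h import *
s=snap("wrist"); o=get_obs(); print({k:np.round(o[k],4) for k in ("time","tool_pos","ee_rot","wrist_force","width")})
np.save("s6.npy",s,allow_pickle=True)
im=s["pixels"].copy()
bx=np.array([[x,y,z] for z in (.069,.08) for x,y in ((-.022,-.007),(.022,-.007),(.022,.007),(-.022,.007))])
th=2.756; R=np.array([[np.cos(th),-np.sin(th),0],[np.sin(th),np.cos(th),0],[0,0,1]])
v=im.copy()
for dz,col in ((.052,(0,255,0)),(.058,(255,0,0))):
    p=proj(s,(R@bx.T).T+[.492,.0307,dz]); print(dz,p[4:].round(1).tolist())
p=proj(s,[[.492,.0307,.132]])[0]; r0,c0=int(p[1])-55,int(p[0])-65; print(r0,c0)
save("w6",np.clip(im[r0:r0+110,c0:c0+130].astype(float)*1.5,0,255).astype(np.uint8),5)
```

```text
{'time': np.float64(14.6), 'tool_pos': array([0.4713, 0.0307, 0.1866]), 'ee_rot': array([-3.1412e+00, -1.5000e-03,  2.7558e+00]), 'wrist_force': array([-0.494 ,  0.6454, -0.3528]), 'width': np.float64(0.0351)}
0.052 [[338.1, 251.9], [338.8, 199.8], [321.0, 199.8], [321.0, 251.9]]
0.058 [[338.5, 254.8], [339.2, 201.8], [321.0, 201.8], [321.0, 254.9]]
171 264
```

View pics/w6.png

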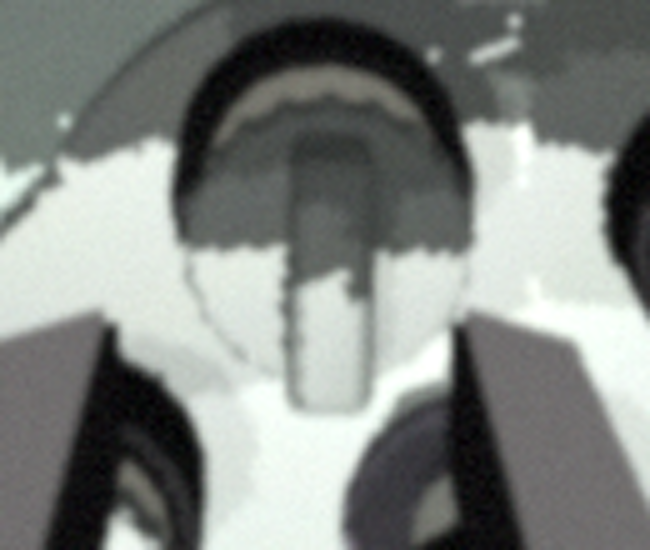

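Request:
play_rows --rows '[[5, [2, 0, 0], [0, 0, 0.1]], [5, [5, 0.1, 0], [0, 0, 0.2]], [5, [7, 0.2, 0], [0, 0, 0.3]], [5, [8.4, 0.2, 0], [0, 0, 0.405]], [5, [8.4, 0.2, 0], [0, 0, 0.405]], [5, [8.4, 0.2, 0], [0, 0, 0.405]], [5, [8.4, 0.2, 0], [0, 0, 0.405]]]'

```text
time: 15.18
tool_pos: [0.5547, 0.0327, 0.1862]
ee_rot: [3.141, -0.004, -3.124]
wrist_force: [0.6, -0.2, 0.8]
width: 0.0502
```

Run:
```python
from h import *
s=snap("wrist"); o=get_obs(); print({k:np.round(o[k],4) for k in ("time","tool_pos","ee_rot","wrist_force","width","joint_positions")})
np.save("s7.npy",s,allow_pickle=True)
p=proj(s,[[.579,.0327,.141]])[0]; r0,c0=int(p[1])-60,int(p[0])-80; print(r0,c0,p)
save("w7",np.clip(s["pixels"][r0:r0+120,c0:c0+160].astype(float)*2,0,255).astype(np.uint8),5)
```

```text
{'time': np.float64(15.2333), 'tool_pos': array([0.5549, 0.0327, 0.1869]), 'ee_rot': array([ 3.1414e+00, -2.2000e-03, -3.1240e+00]), 'wrist_force': array([ 0.3522,  0.2589, -0.129 ]), 'width': np.float64(0.05), 'joint_positions': array([-4.3200e-02,  9.9200e-02,  1.3196e+00,  1.0000e-04,  1.7249e+00,
       -1.6317e+00])}
177 239 [319.39868887 237.86770679]
```

View pics/w7.png

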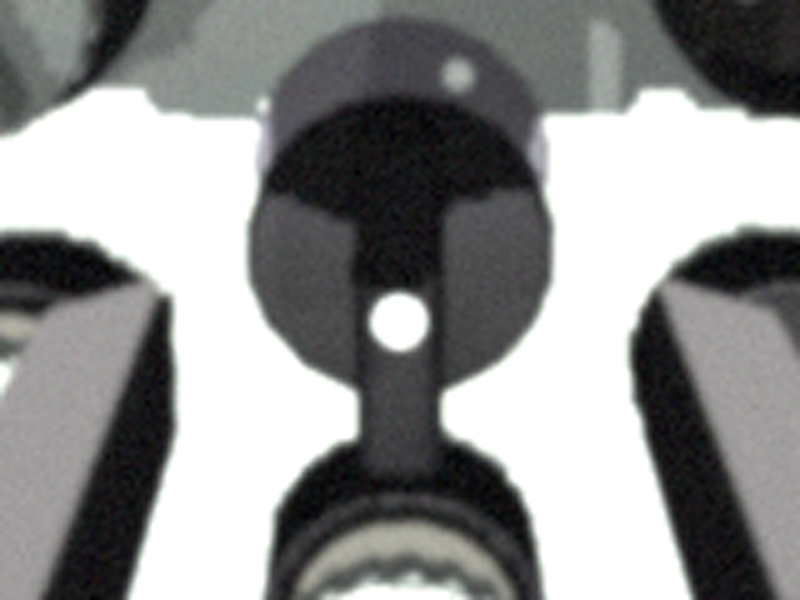

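Run:
```python
from h import *
s=np.load("s7.npy",allow_pickle=True).item()
f=lambda x,y,z: ray(s,[y/5-.4+177,x/5-.4+239],z)
a,b=f(400,285,.141),f(400,472,.141); print(a,b,(a+b)/2,np.linalg.norm(a-b)); print(f(399,322,.141))
t=np.linspace(0,2*np.pi,181)
from scipy.optimize import least_squares
def disc(c):
    p=proj(s,np.c_[c[0]+.027*np.cos(t),c[1]+.027*np.sin(t),0*t+.112]); x=(p[:,0]-239+.4)*5; y=(p[:,1]-177+.4)*5
    return np.array([x.min(),x.max(),y.min(),y.max()])
r=least_squares(lambda c:disc(c)-[249,552,97,393],[.578,.033],diff_step=1e-3); print(r.x,disc(r.x))
```

```text
[0.57550194 0.03202638 0.141     ] [0.6070262 0.032508  0.141    ] [0.59126407 0.03226719 0.141     ] 0.03152793751652701
[0.58160166 0.03196391 0.141     ]
[0.57938696 0.03205767] [242.51747569 558.48465355  95.21372771 395.26982882]
```

Request:
play_rows --rows '[[4, [2.4, 0, -1], [0, 0, 0]], [4, [2.4, 0, -4], [0, 0, 0]], [4, [2.4, 0, -7], [0, 0, 0]], [4, [2.4, 0, -9], [0, 0, 0]], [4, [2.4, 0, -9.6], [0, 0, 0]], [4, [2.4, 0, -10.2], [0, 0, 0]], [4, [2.4, 0, -10.2], [0, 0, 0]], [4, [2.4, 0, -10.2], [0, 0, 0]]]'

```text
time: 15.9
tool_pos: [0.5806, 0.0326, 0.0877]
ee_rot: [-3.142, 0.003, -3.123]
wrist_force: [0.0, -0.0, -0.1]
width: 0.0399
```

Request:
play_rows --rows '[[0.8, [0, 0, 0], [0, 0, 0]], [0.8, [0, 0, 0], [0, 0, 0]], [0.8, [0, 0, 0], [0, 0, 0]], [0.8, [0, 0, 0], [0, 0, 0]], [0.8, [0, 0, 0], [0, 0, 0]], [0.8, [0, 0, 0], [0, 0, 0]], [0.8, [0, 0, 0], [0, 0, 0]]]'

```text
time: 16.48
tool_pos: [0.5805, 0.0315, 0.0868]
ee_rot: [-3.14, 0.001, -3.123]
wrist_force: [0.0, -5.4, 2.9]
width: 0.0139
```

Run:
```python
from h import *
o=get_obs(); print({k:np.round(o[k],4) for k in ("time","tool_pos","ee_rot","wrist_force","wrist_torque","width","joint_positions")})
```

```text
{'time': np.float64(16.4833), 'tool_pos': array([0.5805, 0.0315, 0.0868]), 'ee_rot': array([-3.1398e+00,  1.4000e-03, -3.1229e+00]), 'wrist_force': array([ 3.8000e-03, -5.4101e+00,  2.9415e+00]), 'wrist_torque': array([-0.7111,  0.0422,  0.0145]), 'width': np.float64(0.0139), 'joint_positions': array([-0.0421,  0.1841,  1.4227, -0.0017,  1.5333, -1.6315])}
```

Request:
play_rows --rows '[[0.8, [-0.1, -0.1, 0], [0, 0, 0.06]], [0.8, [-0.1, -0.1, 0], [0, 0, 0.14]], [0.8, [-0.1, -0.1, 0], [0, 0, 0.2]], [0.8, [-0.1, -0.1, 0], [0, 0, 0.25]]]'

```text
time: 16.82
tool_pos: [0.5806, 0.0313, 0.0868]
ee_rot: [-3.14, 0.004, -2.871]
wrist_force: [2.6, -2.2, 2.0]
width: 0.0137
```

Request:
play_rows --rows '[[0.8, [0, 0, 0], [0, 0, 0.08]], [0.8, [0, 0, 0], [0, 0, 0.16]], [0.8, [0, 0, 0], [0, 0, 0.24]], [0.8, [0, 0, 0], [0, 0, 0.3]]]'

```text
time: 17.15
tool_pos: [0.5807, 0.0309, 0.0868]
ee_rot: [-3.139, 0.003, -2.569]
wrist_force: [2.4, -3.1, 1.7]
width: 0.0137
```

Request:
play_rows --rows '[[0.8, [0, 0, 0], [0, 0, 0.08]], [0.8, [0, 0, 0], [0, 0, 0.16]], [0.8, [0, 0, 0], [0, 0, 0.24]], [0.8, [0, 0, 0], [0, 0, 0.32]], [0.8, [0, 0, 0], [0, 0, 0.32]]]'

```text
time: 17.57
tool_pos: [0.581, 0.0306, 0.0868]
ee_rot: [-3.137, 0.002, -2.249]
wrist_force: [4.0, -4.2, 1.2]
width: 0.0137
```

Run:
```python
from h import *
o=get_obs(); print({k:np.round(o[k],4) for k in ("time","tool_pos","ee_rot","wrist_force","wrist_torque","width","joint_positions")})
```

```text
{'time': np.float64(17.5667), 'tool_pos': array([0.581 , 0.0306, 0.0868]), 'ee_rot': array([-3.1370e+00,  1.7000e-03, -2.2494e+00]), 'wrist_force': array([ 4.0262, -4.1966,  1.219 ]), 'wrist_torque': array([-0.6866, -0.5763,  0.4049]), 'width': np.float64(0.0137), 'joint_positions': array([-4.3800e-02,  1.8250e-01,  1.4247e+00, -1.4000e-03,  1.5297e+00,
       -2.5068e+00])}
```

Request:
play_rows --rows '[[4, [0, 0, 0], [0, 0, 0]], [4, [0, 0, 0], [0, 0, 0]], [4, [0, 0, 0], [0, 0, 0]], [4, [0, 0, 0], [0, 0, 0]], [4, [0, 0, 0], [0, 0, 0]], [4, [0, 0, 0], [0, 0, 0]], [4, [0, 0, 0], [0, 0, 0]]]'

```text
time: 18.15
tool_pos: [0.5788, 0.0318, 0.0859]
ee_rot: [3.141, -0.0, -2.252]
wrist_force: [-1.1, 0.5, -0.4]
width: 0.0396
```

Request:
play_rows --rows '[[4, [0, 0, 1], [0, 0, 0]], [4, [0, 0, 4], [0, 0, 0]], [4, [0, 0, 8], [0, 0, -0.1]], [4, [-2, 0, 11], [0, 0, -0.2]], [4, [-5, 0, 12], [0, 0, -0.3]], [4, [-8, 0, 12], [0, 0, -0.4]], [4, [-9, 0, 12], [0, 0, -0.5]], [4, [-9, 0, 12], [0, 0, -0.5]]]'

```text
time: 18.82
tool_pos: [0.4877, 0.0318, 0.2084]
ee_rot: [-3.14, 0.003, -2.754]
wrist_force: [0.9, 0.1, -0.6]
width: 0.0398
```

Run:
```python
from h import *
s=snap("wrist"); t=snap("top"); o=get_obs(); print({k:np.round(o[k],4) for k in ("time","tool_pos","ee_rot","wrist_force","width")})
np.save("s8.npy",s,allow_pickle=True); 
k=np.array([.5795,.0325]); 
for a in (0.99,1.047,1.1):
    v=np.array([-.088*np.cos(.022),-.088*np.sin(.022)]); c,q=np.cos(a),np.sin(a); P=k+[c*v[0]-q*v[1],q*v[0]+c*v[1]]
    th=2.756+a; u=np.array([np.cos(th),np.sin(th)])*.022
    print(a,P.round(4),"bar ends top face",(proj(s,[[*(P+u),.132],[*(P-u),.132]])*1.25).round(1).tolist())
save("w8",np.clip(s["pixels"].astype(float)*1.6,0,255).astype(np.uint8),1.25)
```

```text
{'time': np.float64(18.9167), 'tool_pos': array([0.4894, 0.0317, 0.2069]), 'ee_rot': array([-3.1408e+00,  1.9000e-03, -2.7498e+00]), 'wrist_force': array([ 0.1656, -0.129 ,  0.3059]), 'width': np.float64(0.0401)}
0.99 [ 0.5328 -0.0421] bar ends top face [[265.2, 235.1], [283.7, 295.4]]
1.047 [ 0.5372 -0.0447] bar ends top face [[257.8, 240.0], [279.9, 299.1]]
1.1 [ 0.5413 -0.0468] bar ends top face [[251.3, 244.9], [276.7, 302.7]]
```

View pics/w8.png

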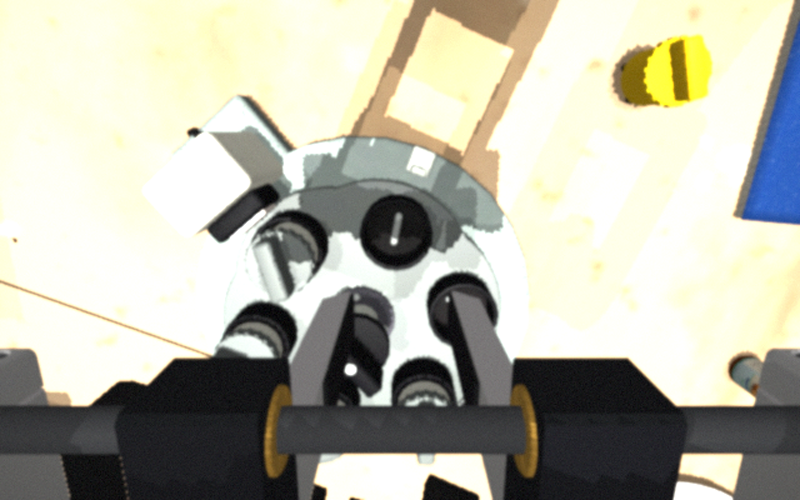

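Run:
```python
from h import *
s=np.load("s8.npy",allow_pickle=True).item()
print("load floor pred", (proj(s,[[.492,.0307,.0585]])*1.25).round(1), "wrist",np.round(get_obs()["wrist_force"],2), np.abs(get_obs()["qvel"]).max().round(3))
a=snap("wrist")["pixels"].astype(float); print("motion",np.abs(a-s["pixels"])[:220].mean().round(2))
print(close_job())
```

```text
load floor pred [[396.9 228.3]] wrist [ 0.17 -0.13  0.31] 0.037
motion 3.87
the job is handed in; nothing more can be done
None
```

I loaded the cup over the dog in the pocket at the load pointer, let go of it, turned the wheel one click anticlockwise by the knob, and handed the job in. No verdict was reported.

**What happened on the way**
- **First grasp missed:** it closed above the bar. The wrist pictures showed the finger tips about 40 mm above the reported TCP, so I went lower and the second grasp held (opening 14.0 mm).
- **Loading:** I turned the cup to the dog angle seen in the camera. It went past the dog's top without resistance. Contact came at exactly the floor height, 52 mm above where it stood on the bench, at an estimated 7 N.
- **Turning:** I pinched the knob and turned the wheel to about 0.87 rad, short of the last joint's limit, and let the detent pull it on after release.

**Last checks**
- **Wheel position:** in the last picture the cup stands at the reader. Its bar matches the prediction for 1.047 rad to about 2 px, and the next empty pocket is where the load pocket was, to about 1 px.
- **Robot:** the fingers are clear of everything and the wrist force is near zero.
- **Bystanders:** I did not check the dropper, dibber and thermometer again at the end. No unexpected force was felt.

**Weaker checks**
- **Cup height:** the picture after release did not clearly separate fully home from 6 mm high. That the cup is fully home rests mainly on the contact height.
- **Stillness:** my comparison of the last two pictures gave a small difference (3.9 grey levels on average). I did not separate that between image noise and the arm settling.

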